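# Select the green gas outlet and start the leak test

### The job

With a finger, push the red selector lever round until it points at the green outlet, then press the yellow button on the beige tester all the way down and let it spring back up, leaving the lever pointing at green. Nothing needs gripping: do not lift the lever off its seat, do not press the button before the lever points at green, and leave the brass adapter, the amber bottle and the wrench where they are.

Things in the scene. Friction and masses are not known exactly. Their poses are not given: they have to be found in the camera images.
- lever_axis (a point): On the lever's upright turning axis, 76 mm above the table (the lever's top). Frame of the aluminium plate, fixed to the table, 230 x 280 x 14 mm: x from the axis to the middle outlet place, z up; the plate runs from -60 to 170 mm in x, -140 to 140 in y. A brass inlet pipe (top 38 mm above the table) leaves along -x, ending 92 mm from the axis. Place and yaw (within 0.3 rad) vary.
- lever_tip (a point): Pointed end of the red selector lever, 104 mm from its axis, 76 mm above the table (the lever's top). Its x axis runs outward along the lever (the way it points), z up. The lever is a level red bar with a white line on top, 16 mm wide, underside 56 mm and top 76 mm above the table, on a 44 mm round hub; under it there is only the plate.
- lever (a joint): Angle of the lever about its axis in rad, anticlockwise seen from above; 0 along the plate's x axis, stops at -1.4 and 1.4. Stiff (0.12 N m of friction, about 1.5 N at 80 mm from the axis): it stays where it is left, with no clicks or detents.
- lever_lift (a joint): How far the lever has been pulled up off its seat, in m: 0 seated, up to 0.03. A light spring (about 4 N with the lever's weight) keeps it seated; lifting it is a fault.
- outlet_green: Green outlet, a fixed stepped round coupling with a brass nipple: 40 mm wide at the foot, 34 mm high; origin at the centre of its underside, on the plate (14 mm above the table). About 140 mm from the lever's axis, in one of three places at about -50, 0 and +50 degrees from the plate's x axis; the blue and white outlets take the others.
- outlet_blue: Blue outlet, same shape as the green one; not wanted.
- outlet_white: White outlet, same shape as the green one; not wanted.
- start_top (a point): Centre of the top of the yellow round start button, 32 mm wide, standing in a black housing on top of the beige tester (box 160 x 130 x 65 mm, fixed to the table, with a green screen in its top beside the button).
- start (a joint): How far the button is pressed, in m: 0 up, 0.006 fully down, which takes 5 N; springs back when released.
- adapter: Loose brass adapter, 28 mm wide, 30 mm high, standing on the aluminium plate; origin at the centre of its underside. To be left alone.
- bottle: Loose amber bottle, 48 mm wide, 100 mm high, standing on the table beyond the tester; origin at the centre of its underside. To be left alone.
- wrench: Loose wrench, 140 mm long, lying on the table on the robot's side of the tester; origin under its middle. To be left alone.
Not all that is in view belongs to the job. Of the things that look like the part that bears start_top, take the one that is nearest to the robot's base at the start.

How it is judged:
On the way, in this order (a step that is already met when the one before it is completed fails the run):
1. the lever points at the green outlet (x of outlet_green in the frame of lever_tip above 0 m and y of outlet_green in the frame of lever_tip between -0.015 and 0.015 m), for 0.3 s.
2. the button is pressed down, the lever still pointing at green (all of step 1 and value of joint start above 0.0045 m), for 0.1 s.
At the end, for the whole second after the job is handed in: The lever's line passes within 15 mm of the green outlet's centre (about 6 degrees); the button was pressed 4.5 mm or more with the lever so set, and is up again (under 1.5 mm); the lever is seated; adapter, bottle and wrench are within 20 mm of their start (all of step 1 and value of joint start below 0.0015 m and value of joint lever_lift below 0.004 m and distance of each of adapter, bottle, wrench from where it was at the start of the episode below 0.02 m); the robot touches nothing.
It fails at once if the lever is lifted more than 8 mm off its seat (value of joint lever_lift above 0.008 m).
It fails at once if the button is pressed while the lever does not point at the green outlet (line more than 20 mm off) (value of joint start above 0.003 m and not (x of outlet_green in the frame of lever_tip above 0 m and y of outlet_green in the frame of lever_tip between -0.02 and 0.02 m)).
It fails at once if the adapter, the bottle or the wrench is moved more than 20 mm (distance of any of adapter, bottle, wrench from where it was at the start of the episode above 0.02 m).
It fails at once if the bottle is tipped (angle between bottle's own z axis and vertical above 0.5 rad).
It also fails if it takes over 48 s, if anything falls off the work surface, if the arm or the gripper's body presses on something with over 40 N, if the wrist force passes 120 N, or if a joint passes its speed limit or range.

### The arm

A 6-joint arm with a two-finger parallel gripper is mounted at the origin on the work surface. World frame = base frame: x ahead of the robot, y to its left, z up, the work surface at z = 0. Lengths are in m, angles in rad, forces in N, time in s.
With the tool pointing down it reaches from about 0.3 to 0.775 m from the base axis. Payload 14.6 kg.
Tool frame: the origin (TCP) lies on the centre line of the jaws, within the pads' length; the fingertips stand 14 mm ahead of it and the grasp point (between the pads) lies 5 mm behind it; x points along the fingers, y is the direction in which the jaws open and shut, and the axes are right-handed (so a half turn about x gives the same grasp; the last joint's range is limited). The gripper opens to 94 mm and grips with 3 to 60 N. Pads are 16 mm wide; open, the fingers measure 119 mm over their backs; the gripper's body (75 mm by 177 mm) begins 78 mm behind the grasp point.
Start: joints at [-1.339, 0.3, 1.521, -0, 1.321, -0.067], TCP at [0.162, -0.526, 0.219] pointing down, gripper open.
Joint ranges: [-3.03, 3.03], [-0.79, 2.21], [0.23, 2.52], [-1.04, 4.18], [0, 3.07], [-2.55, 2.55]. Speed limits (rad/s): [2.22, 2.22, 2.57, 3.14, 3.14, 3.14].

### API

Orientations are given as [roll, pitch, yaw] about the fixed x, y, z axes, in that order (R = Rz(yaw) Ry(pitch) Rx(roll)).
In Python, from station import * gives the robot as it stands. The module is installed in compiled form; this text tells all that it offers.
- The arm moves only by the shell command python3 -m handwheel 'ROWS' [FORCE]. ROWS is JSON, a list of rows, each a list of 3 entries, a list of its own where there are three numbers: the shift along the tool's x, y, z in mm, then the turn about the tool's x in rad, then the gripper command: -1 is fully open, 1 is shut, values between are in proportion. In form: [[[dx, dy, dz], spin, gripper], ...]. A call has exactly 5 rows; each row is the pose to reach, as a shift and turn from the pose measured when the call began, along the tool's axes at that moment; what a row does not reach only later rows make up. A row lasts 1/10 s, in which the tool goes at most 50 mm and 8.59 degrees, less where a joint would pass 70% of its speed; a pose out of reach is approached as far as the arm can. A call with a gripper value outside its range is refused whole. The fingers move at their own pace and stop on an object; FORCE is the grip in N (left out, the last holds). Time passes only in rows, so rows that repeat a pose let the fingers close, or fill a call up. It gives the time, the measured TCP pose, the force and the opening at its end, in the units of the state.
- get_obs(): the state, without advancing time (a new reading comes with each control period).
- camera(name): name is "scene" or "top" or "wrist"; returns (picture, depth): 420x560x3 uint8, blue, green, red; 420x560 float32, m along the optical axis (not along the pixel's ray), 0 where there is no reading.
- camera_info(name): a dict with "fx", "fy", "cx", "cy" (pixels), "k1" (the pictures are not rectified: a ray, as slopes to the right and down, at radius r is drawn at 1 + k1 r^2 times it, then the intrinsics apply), "extrinsics" (4x4, takes a point from camera to world coordinates). Camera axes: x right, y down, z forward; pixel columns grow to the right and rows downward; lengths in m; the calibration is good to about 2 mm. A picture is of the moment at which its call begins: read the wrist's pose just before it. camera_info takes no time and is no camera call; for the wrist camera it gives the pose at the moment of the call.
- hand_in(): hands the job in, once; it reports no verdict.
The state is a dict: "time_s": time; "qpos": joint angles; "joint_vel": joint speeds; "tau": joint torques, N m; "ee_pos": TCP position; "eef_rot": TCP orientation; "force": force on the tool from outside, world axes, zero at the start; "moment": the same for the moment, N m; "grip_width": finger opening in m.
Only numpy, scipy, OpenCV 4.12 (cv2) and the standard library are available. Lean on these libraries where they do the work, as an engineer would, in place of code of your own. Each camera call takes 0.05 s, during which the arm holds its last target. There are 200 camera calls.

## Working session

There is one attempt and no reset: what is moved stays moved. The work goes in short steps, Python scripts to look and compute and a shell command to move; the robot and the scene stay as the last step left them, time stands still between calls to the robot, and variables do not carry over. Pictures are saved under pics/ and viewed, about 8 in all and at most 12, crops included, and the job is handed in when it is done.

```bash
mkdir -p pics
cat > h.py <<'E'
from station import *
import numpy as np, cv2
from scipy.spatial.transform import Rotation as R
def snap(n,tag):
    ci=camera_info(n); p,d=camera(n); cv2.imwrite(f'pics/{tag}.png',p); np.savez(f'pics/{tag}.npz',p=p,d=d,**{k:np.array(v) for k,v in ci.items()}); return p,d
def pt(tag,u,v,z=None):
    f=np.load(f'pics/{tag}.npz'); K=np.array([[f['fx'],0,f['cx']],[0,f['fy'],f['cy']],[0,0,1.]])
    s=cv2.undistortPoints(np.array([[[u,v]]],float),K,np.array([float(f['k1']),0,0,0]))[0,0]
    # note: iterates the same radial model
    E=f['extrinsics']; r=E[:3,:3]@np.array([s[0],s[1],1.]); o=E[:3,3]
    if z is None:
        w=f['d'][int(round(v))-1:int(round(v))+2,int(round(u))-1:int(round(u))+2]; w=w[w>0]
        return o+r*np.median(w)
    return o+r*(z-o[2])/r[2]
def tool(p):
    o=get_obs(); M=R.from_euler('xyz',o['eef_rot']).as_matrix()
    return M.T@(np.array(p)-o['ee_pos'])*1000
E
python3 - <<'E'
from h import *
for n in ('top','scene'):
    snap(n,n+'0')
print(get_obs()); print(R.from_euler('xyz',get_obs()['eef_rot']).as_matrix().round(3))
print(camera_info('top'))
E
```

```text
{'time_s': 0.1, 'qpos': array([-1.33857228e+00,  3.00449743e-01,  1.52151752e+00,  1.44175915e-05,
        1.32070827e+00, -6.66122497e-02]), 'joint_vel': array([-0.00034074, -0.00202996, -0.00425916,  0.00023933, -0.00080815,
       -0.0006523 ]), 'tau': array([ 1.84090430e-03, -5.32643938e+01, -3.53283298e+01,  7.09692109e-02,
        2.33749469e-02, -7.70705014e-05]), 'ee_pos': array([ 0.16186732, -0.52540819,  0.21892493]), 'eef_rot': array([-1.65030418,  1.56971335,  1.7901212 ]), 'force': array([-0.12584797, -0.38871486, -0.37934077]), 'moment': array([0.02963327, 0.05519439, 0.02275584]), 'grip_width': 0.09394696665066693}
[[-0.     0.294 -0.956]
 [ 0.001 -0.956 -0.294]
 [-1.    -0.001 -0.   ]]
{'fx': 406.24665769843523, 'fy': 406.24665769843523, 'cx': 291.6079996937934, 'cy': 207.08036717994977, 'k1': 0.002874362484408948, 'extrinsics': array([[-0.0615094 , -0.97740215,  0.20224152,  0.35084204],
       [-0.99809631,  0.06114879, -0.00803667,  0.15245509],
       [-0.00451177, -0.20235085, -0.9793027 ,  1.26079263],
       [ 0.        ,  0.        ,  0.        ,  1.        ]])}
```

View pics/top0.png

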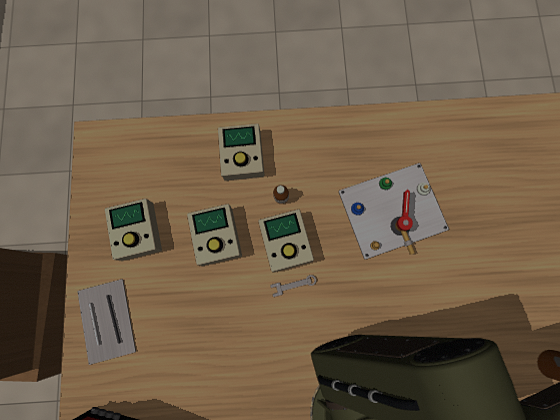

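View pics/scene0.png

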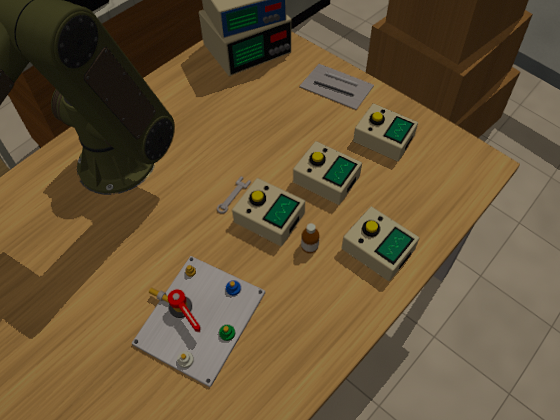

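Both views show four testers with yellow buttons. In the top view they are at (289,251), (214,244), (130,239) and (240,158). The lever hub is at (405,224) with its tip near (406,191), and the outlets are blue (358,208), green (386,183) and white (424,188). I'll measure these and check them in a close crop.

Run:
```python
from h import *
for n,u,v in (('A',289,251),('B',214,244),('C',130,239),('D',240,158),('hub',405,223),('leverend',406,195),('green',386,183),('blue',358,208),('white',424,188),('bottle',281,189),('adapter',376,245),('wr1',277,291),('wr2',312,280)):
    p=pt('top0',u,v); print(n,p.round(3),round(float(np.hypot(*p[:2])),3))
p=cv2.imread('pics/top0.png')[150:300,255:455]; cv2.imwrite('pics/crop1.png',cv2.resize(p,None,fx=4,fy=4,interpolation=2))
```

```text
A [0.464 0.158 0.088] 0.491
B [0.498 0.374 0.087] 0.623
C [0.528 0.617 0.087] 0.812
D [0.755 0.29  0.086] 0.809
hub [ 0.526 -0.187  0.081] 0.558
leverend [ 0.61  -0.2    0.078] 0.643
green [ 0.66  -0.154  0.043] 0.678
blue [ 0.586 -0.059  0.047] 0.589
white [ 0.637 -0.268  0.044] 0.691
bottle [0.647 0.171 0.1  ] 0.669
adapter [ 0.47  -0.103  0.045] 0.481
wr1 [0.354 0.202 0.005] 0.408
wr2 [ 0.38   0.094 -0.001] 0.392
```

View pics/crop1.png

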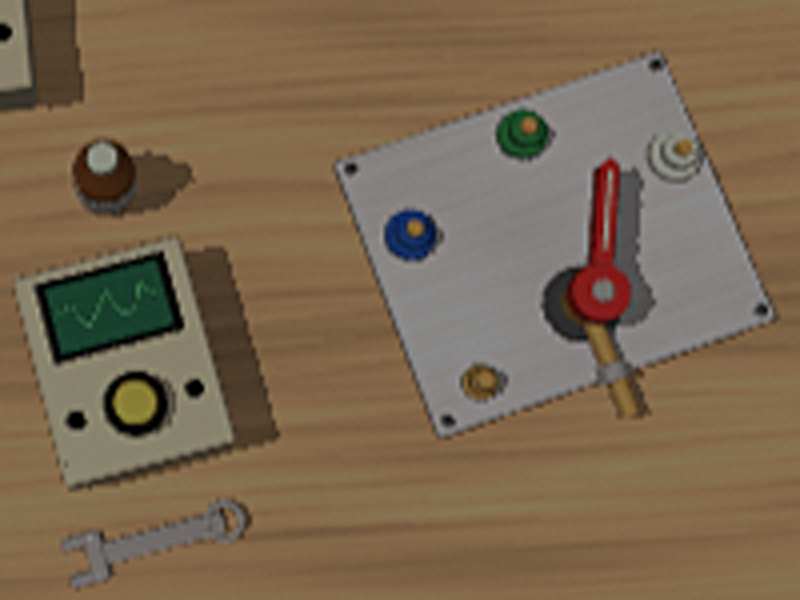

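The nearest tester, A at (289,251), is 0.49 m from the base, against 0.62 m or more for the others. The wrench lies on its robot side and the bottle beyond it. The lever has to turn anticlockwise, so I'll push from its -y side.

```bash
cat > lv.py <<'E'
from h import *
c=lambda u,v,z:pt('top0',255+u/4,150+v/4,z)
hub=c(602,290,.076); tip=c(610,160,.076); g=c(529,125,.048); g2=c(523,136,.024); b=c(135,403,.087)
E
python3 - <<'E'
from lv import *
print(hub,tip,np.linalg.norm(tip-hub),g,g2,b)
S=[c(u,v,.014)[:2] for u,v in ((350,168),(656,63),(762,310),(447,421))]
ax=(S[0]-S[3]); ax/=np.linalg.norm(ax); print('screws',S,np.degrees(np.arctan2(ax[1],ax[0])), 'mean',np.mean(S,0), 'axis pred',np.mean(S,0)-.055*ax)
a0=np.arctan2(*(tip-hub)[1::-1]); a1=np.arctan2(*(g-hub)[1::-1]); print('ang',a0,a1,np.linalg.norm((g-hub)[:2]),np.arctan2(*(g2-hub)[1::-1]))
for a,off in ((a0,.05),(a1,.0205)):
    u=np.array([np.cos(a),np.sin(a)]); n=np.array([u[1],-u[0]])
    q=np.r_[hub[:2]+.085*u+off*n,.074]; print(q,tool(q).round(1))
E
```

```text
[ 0.52817038 -0.18979045  0.076     ] [ 0.6260303  -0.20742621  0.076     ] 0.09943633508818482 [ 0.66409757 -0.15699679  0.048     ] [ 0.66169617 -0.15745009  0.024     ] [0.46530076 0.15897217 0.087     ]
screws [array([ 0.64680429, -0.02107722]), array([ 0.71751081, -0.27236018]), array([ 0.51417022, -0.32918961]), array([ 0.44395362, -0.07772021])] 15.601588653247068 mean [ 0.58060973 -0.1750868 ] axis pred [ 0.5276362  -0.18987886]
ang -0.17830056472189382 0.23673505468383463 0.1398271239387722 0.23762701878990444
[ 0.60295497 -0.25407315  0.074     ] [ 145.1 -129.3 -501.4]
[ 0.6156075  -0.18978363  0.074     ] [ 145.2 -187.  -532.4]
```

```bash
python3 -m handwheel '[[[0,-12,-48],0,1],[[0,-25,-95],0,1],[[0,-37,-143],0,1],[[0,-49,-190],0,1],[[0,-60,-230],0,1]]' 20; python3 -m handwheel '[[[0,-12,-46],0,1],[[0,-24,-92],0,1],[[0,-36,-138],0,1],[[0,-48,-184],0,1],[[0,-56,-220],0,1]]'
python3 - <<'E'
from h import *
for q in ([.603,-.254,.074],[.6156,-.1898,.074]): print(tool(q).round(1))
E
```

```text
time_s: 0.6
ee_pos: [0.3657, -0.3988, 0.2189]
eef_rot: [-1.603, 1.569, 1.838]
force: [-0.2, 0.7, -0.4]
grip_width: 0.0575
time_s: 1.1
ee_pos: [0.5612, -0.2784, 0.2185]
eef_rot: [-1.403, 1.569, 2.039]
force: [-0.4, -0.3, -0.3]
grip_width: 0.0176
[144.5 -10.6 -47.2]
[144.6 -68.2 -78.2]
```

```bash
python3 -m handwheel '[[[10,-5,-30],0,1],[[40,-11,-47],0,1],[[80,-11,-47],0,1],[[115,-11,-47],0,1],[[115,-11,-47],0,1]]'; python3 -m handwheel '[[[10,0,0],0,1],[[20,0,0],0,1],[[27,0,0],0,1],[[27,0,0],0,1],[[27,0,0],0,1]]'
python3 - <<'E'
from h import *
for q in ([.603,-.254,.074],[.6156,-.1898,.074]): print(tool(q).round(1))
snap('wrist','w1');snap('top','top1')
p=cv2.imread('pics/top1.png')[150:300,305:505]; p=cv2.resize(p,None,fx=2.8,fy=2.8,interpolation=2)
cv2.imwrite('pics/c2.png',p)
E
```

```text
time_s: 1.6
ee_pos: [0.6006, -0.2525, 0.0981]
eef_rot: [-0.867, 1.56, 2.575]
force: [-0.6, -0.4, -1.1]
grip_width: 0.0003
time_s: 2.1
ee_pos: [0.6006, -0.2525, 0.0718]
eef_rot: [-0.88, 1.561, 2.563]
force: [-0.4, 0.4, 0.8]
grip_width: 0.0006
[-2.2  2.1 -1.9]
[ -2.  -55.5 -32.9]
```

View pics/w1.png

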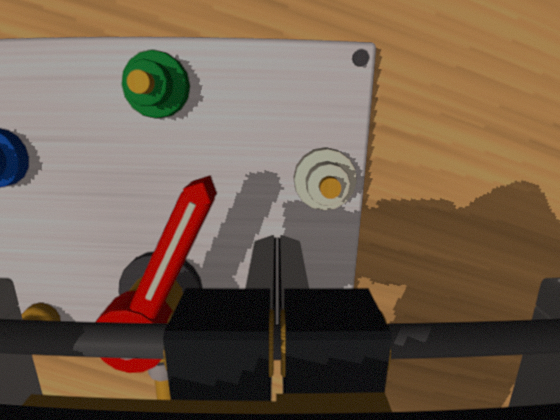

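The wrist view shows the closed finger at (278,250), to the right of the lever (tip at (207,182)) and clear of the white outlet at (325,180). Green is at (155,83). I'll push most of the way and then look.

```bash
python3 -m handwheel '[[[0,-15,-12],0,1],[[0,-25,-19],0,1],[[0,-33,-24],0,1],[[0,-41,-27],0,1],[[0,-46,-29],0,1]]';  python3 - <<'E'
from h import *
print(tool([.6156,-.1898,.074]).round(1))
snap('wrist','w2')
E
```

```text
time_s: 2.7
ee_pos: [0.6149, -0.1991, 0.0722]
eef_rot: [-0.887, 1.562, 2.556]
force: [-0.4, -1.4, -0.1]
grip_width: 0.0003
[-1.7 -8.7 -3.4]
```

View pics/w2.png

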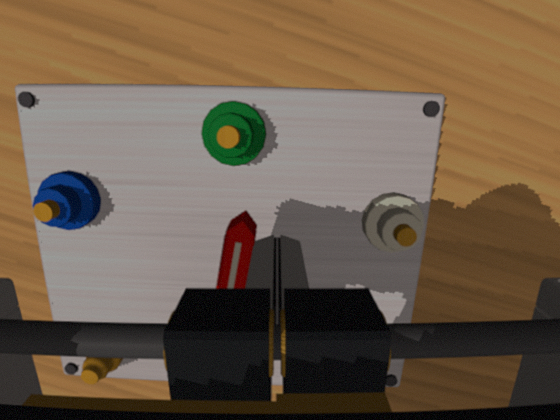

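The finger is pressing on the lever. The tip is at (246,213) and the green foot is around (234,133), with its nipple at (228,137). I'll compute the current angle.

Run:
```python
from h import *
hub=np.array([.528,-.190])
for n,u,v,z in (('tip',246,213,.076),('line_end',238,243,.076),('green',228,137,.048)):
    p=pt('w2',u,v,z); d=p[:2]-hub; print(n,p.round(4),np.arctan2(d[1],d[0]).round(3),np.hypot(*d).round(3))
```

```text
tip [ 0.637  -0.1762  0.076 ] 0.126 0.11
line_end [ 0.6204 -0.1767  0.076 ] 0.143 0.093
green [ 0.6669 -0.1546  0.048 ] 0.25 0.143
```

```bash
python3 -m handwheel '[[[0,-3,-1],0,1],[[0,-6,-2],0,1],[[0,-9,-3],0,1],[[0,-9.5,-3],0,1],[[0,-9.5,-3],0,1]]'; python3 -m handwheel '[[[0,4,1],0,1],[[0,12,3],0,1],[[0,20,5],0,1],[[0,25,6],0,1],[[0,25,6],0,1]]';  python3 - <<'E'
from h import *
snap('wrist','w3')
E
```

```text
time_s: 3.25
ee_pos: [0.6149, -0.1887, 0.0722]
eef_rot: [-0.905, 1.561, 2.539]
force: [0.4, -1.5, -0.2]
grip_width: 0.0006
time_s: 3.75
ee_pos: [0.6165, -0.2153, 0.072]
eef_rot: [-0.906, 1.561, 2.536]
force: [-0.5, 0.1, -0.6]
grip_width: 0.0007
```

View pics/w3.png

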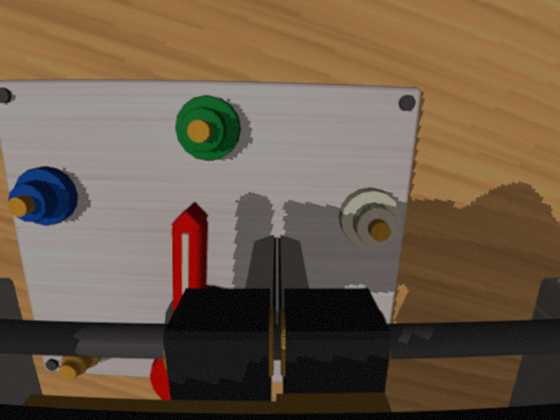

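The lever tip is at (195,204), the white line runs from (186,236) to (184,285), and the green nipple is at (199,131). I'll check the angle from both cameras while raising the arm.

```bash
python3 -m handwheel '[[[-40,8,0],0,1],[[-80,8,0],0,1],[[-110,8,0],0,1],[[-110,8,0],0,1],[[-110,8,0],0,1]]'
python3 - <<'E'
from h import *
hub=np.array([.528,-.190])
for n,u,v,z in (('tip',195,204,.076),('line_end',186,236,.076),('line_b',184,285,.076),('green',199,131,.048)):
    p=pt('w3',u,v,z); d=p[:2]-hub; print(n,p.round(4),np.arctan2(d[1],d[0]).round(3),np.hypot(*d).round(3))
snap('wrist','w4')
print(tool([.465,.159,.15]),get_obs()['ee_pos'])
E
```

```text
time_s: 4.3
ee_pos: [0.6198, -0.2228, 0.1819]
eef_rot: [-0.923, 1.562, 2.52]
force: [-0.2, 0.1, -0.5]
grip_width: 0.0003
tip [ 0.6356 -0.1671  0.076 ] 0.21 0.11
line_end [ 0.6178 -0.1667  0.076 ] 0.254 0.093
line_b [ 0.5903 -0.1719  0.076 ] 0.283 0.065
green [ 0.667  -0.1548  0.048 ] 0.248 0.143
[  34.52242784 -410.05414124   34.05071393] [ 0.61942095 -0.22271064  0.18077018]
```

View pics/w4.png

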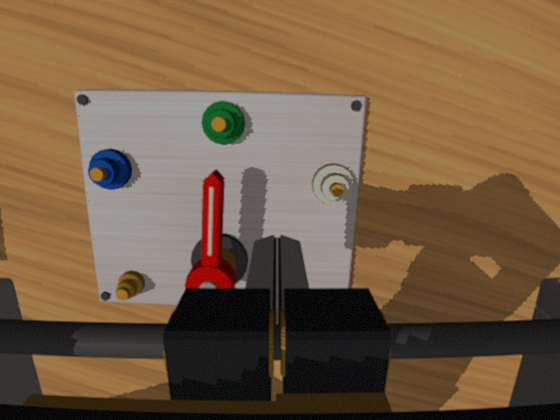

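The whole lever is visible here: hub (208,283), line ends (211,188) and (208,258), tip (213,171), green nipple (219,124).

Run:
```python
from h import *
h=pt('w4',208.5,283,.076)
print(h)
for n,u,v,z in (('tip',213,171,.076),('l1',211,188,.076),('l2',208,258,.076),('green',219,124,.048)):
    p=pt('w4',u,v,z); d=p[:2]-h[:2]; print(n,p.round(4),np.arctan2(d[1],d[0]).round(3),np.hypot(*d).round(3))
a=pt('w4',213,171,.076)[:2];b=pt('w4',208,258,.076)[:2];g=pt('w4',219,124,.048)[:2];u=(a-b)/np.linalg.norm(a-b);d=g-b;print('off',u[0]*d[1]-u[1]*d[0])
p,d=snap('top','top2'); p=p[170:250,340:450]; cv2.imwrite('pics/c3.png',cv2.resize(p,None,fx=6,fy=6,interpolation=2))
```

```text
[ 0.53367331 -0.18532945  0.076     ]
tip [ 0.6323 -0.1642  0.076 ] 0.211 0.101
l1 [ 0.6182 -0.1661  0.076 ] 0.223 0.087
l2 [ 0.5571 -0.179   0.076 ] 0.263 0.024
green [ 0.667 -0.155  0.048] 0.224 0.137
off 0.0022981374605272817
```

View pics/c3.png

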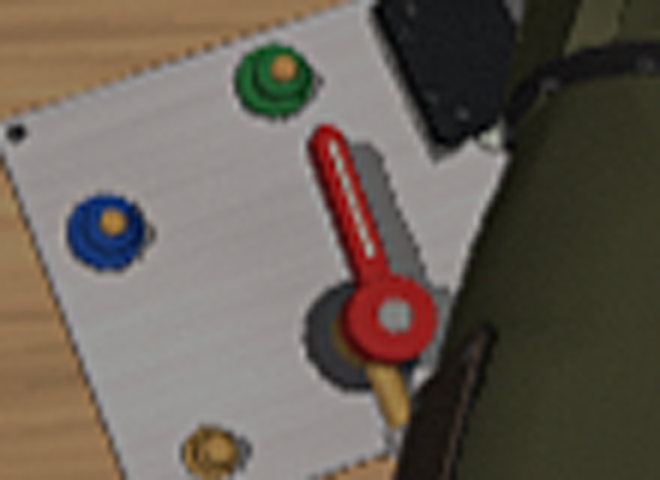

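From the wrist view, the lever's line passes about 2 mm from the green outlet's centre. I'll confirm it from the top view (hub (391,318), tip (322,127) in the crop) and plan the button moves.

Run:
```python
from h import *
a=pt('top2',340+322/6,170+127/6,.076)[:2];b=pt('top2',340+391/6,170+318/6,.076)[:2];g=pt('top2',340+284/6,170+68/6,.048)[:2]
u=(a-b)/np.linalg.norm(a-b);d=g-b;print(a,b,g,'off',u[0]*d[1]-u[1]*d[0],np.linalg.norm(a-b))
o=get_obs();print(o['ee_pos'],R.from_euler('xyz',o['eef_rot']).as_matrix().round(3),tool([.465,.159,.18]))
```

```text
[ 0.62504321 -0.16567513] [ 0.52674526 -0.18863431] [ 0.66381674 -0.15722403] off -0.0005892642134559638 0.10094361162431198
[ 0.61929063 -0.22268668  0.18029518] [[-0.01   0.296 -0.955]
 [ 0.006 -0.955 -0.297]
 [-1.    -0.009  0.008]] [   4.2954954  -410.25045215   34.15442012]
```

Both views agree, 0–2 mm off against a 15 mm tolerance. Next I'll move over to the button.

```bash
python3 -m handwheel '[[[0,-45,4],0,1],[[0,-90,8],0,1],[[0,-135,12],0,1],[[0,-180,15],0,1],[[0,-220,18],0,1]]'; python3 -m handwheel '[[[0,-45,4],0,1],[[0,-90,8],0,1],[[0,-130,12],0,1],[[0,-170,14],0,1],[[0,-190,16],0,1]]'
python3 - <<'E'
from h import *
o=get_obs();print(o['ee_pos'],o['force'],tool([.465,.159,.16]))
E
```

```text
time_s: 4.9
ee_pos: [0.5354, -0.016, 0.1812]
eef_rot: [-0.807, 1.557, 2.636]
force: [0.2, -0.6, -0.3]
grip_width: 0.0007
time_s: 5.4
ee_pos: [0.4621, 0.1629, 0.1822]
eef_rot: [-0.733, 1.555, 2.712]
force: [0.4, 0.1, 0.6]
grip_width: 0.0008
[0.46207089 0.1628583  0.18221956] [0.44826459 0.07478198 0.55811761] [22.15046396  4.78785723 -1.89959236]
```

```bash
python3 -m handwheel '[[[30,4,-1],0,1],[[60,4,-1],0,1],[[67,4,-1],0,1],[[67,4,-1],0,1],[[67,4,-1],0,1]]'
python3 - <<'E'
from h import *
o=get_obs();print(o['ee_pos'],o['force'],tool([.465,.159,.101]))
p,d=snap('wrist','w5')
E
```

```text
time_s: 5.9
ee_pos: [0.4637, 0.1598, 0.116]
eef_rot: [-0.764, 1.556, 2.68]
force: [0.1, -0.2, 0.3]
grip_width: 0.0006
[0.46370287 0.15978106 0.11603493] [ 0.12778482 -0.2024015   0.26408932] [15.01058307  1.28863768 -1.16766535]
```

View pics/w5.png

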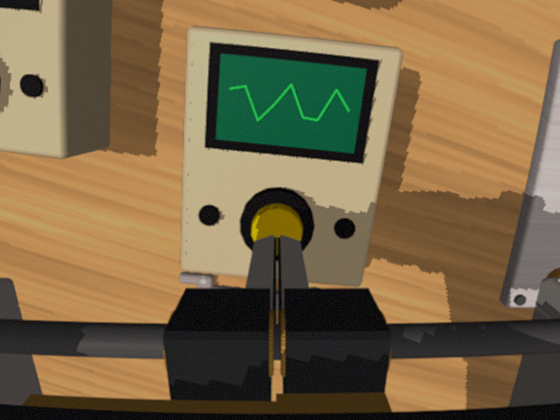

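The fingertip is over the yellow button, centred at about (277,228). Pressing now.

```bash
python3 -m handwheel '[[[8,1,-1],0,1],[[14,1,-1],0,1],[[17,1,-1],0,1],[[19,1,-1],0,1],[[20,1,-1],0,1]]'; python3 -m handwheel '[[[1,0,0],0,1],[[2,0,0],0,1],[[2,0,0],0,1],[[2,0,0],0,1],[[2,0,0],0,1]]'
```

```text
time_s: 6.45
ee_pos: [0.465, 0.1592, 0.0964]
eef_rot: [-0.802, 1.557, 2.642]
force: [-0.8, -2.0, 3.9]
grip_width: 0.0002
time_s: 6.95
ee_pos: [0.4651, 0.1592, 0.0951]
eef_rot: [-0.822, 1.557, 2.623]
force: [-3.9, -2.8, 12.2]
grip_width: 0.0005
```

```bash
python3 -m handwheel '[[[1,0,0],0,1],[[1,0,0],0,1],[[1,0,0],0,1],[[1,0,0],0,1],[[1,0,0],0,1]]'; python3 -m handwheel '[[[-20,0,0],0,1],[[-60,0,0],0,1],[[-100,0,0],0,1],[[-110,0,0],0,1],[[-110,0,0],0,1]]'
python3 - <<'E'
from h import *
print(get_obs()['force']); p,d=snap('top','top3'); snap('wrist','w6')
for u,v in ((289,251),(406,223)): print(pt('top3',u,v))
cv2.imwrite('pics/c4.png',cv2.resize(p[160:310,255:455],None,fx=4,fy=4,interpolation=2))
E
```

```text
time_s: 7.45
ee_pos: [0.4652, 0.1592, 0.095]
eef_rot: [-0.836, 1.558, 2.609]
force: [-5.5, -3.4, 15.5]
grip_width: 0.0006
time_s: 7.95
ee_pos: [0.4668, 0.1587, 0.206]
eef_rot: [-0.987, 1.559, 2.457]
force: [-0.8, -0.9, -0.1]
grip_width: 0.0005
[-0.84224902 -0.86516901 -0.11022171]
[0.43338097 0.15669494 0.40865417]
[ 0.52573329 -0.18940366  0.08179316]
```

View pics/c4.png

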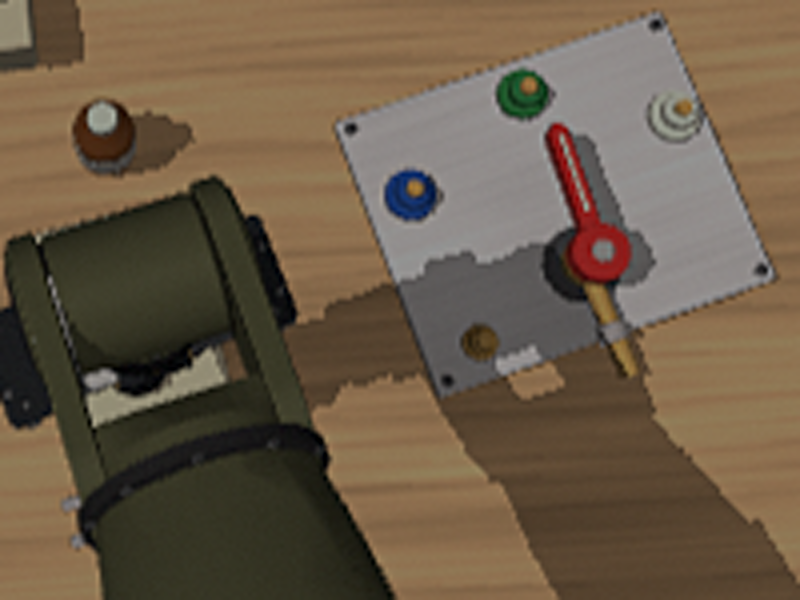

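The lever (hub (600,252), tip (557,128)) still points at green (528,88). The bottle and adapter haven't moved. One depth check on the button, then I'll hand in.

Run:
```python
from h import *
f=np.load('pics/w6.npz'); hsv=cv2.cvtColor(f['p'],cv2.COLOR_BGR2HSV)
m=cv2.inRange(hsv,(22,150,80),(35,255,255)); v,u=np.nonzero(m[:270]); print(len(u),u.mean(),v.mean(),pt('w6',u.mean(),v.mean()))
print(get_obs()['joint_vel'].round(4)); hand_in()
```

```text
2302 147.78236316246742 138.20373588184188 [0.46881688 0.307557   0.00059888]
[ 0.0005  0.0128  0.0084 -0.0019  0.0028 -0.0001]
the job is handed in; nothing more can be done
```

I turned the lever anticlockwise with the closed fingers until it pointed at green, pressed the yellow button on the nearest tester to its stop, and lifted clear. The job is handed in at about 8 s on the robot's clock; no verdict is reported.

- **Lever:** before the press, its line passed about 2 mm (wrist camera) and 0.6 mm (top camera) from the green outlet's centre, against a 15 mm limit. After the press, the top view showed it still pointing at green; I judged this by eye and did not measure it again.
- **Button press:** it went down about 6 mm, the full travel, and the wrist force rose to 15.5 N against a hard stop.
- **Button return:** I did not confirm this. My colour check for the button's height mixed in other pixels, probably the wood or another tester's button, and gave a point on the table instead. That the button is up again rests on its spring and on the fingers being about 110 mm clear with almost no force.
- **Loose parts:** the adapter and bottle looked unmoved in the last top view. The arm hid the wrench in that view, but the tool never came down near it.

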